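# Hold a lacquered shaft sample in the curing ring lamp

## Task

Take the tall sample stem off the free-turning spray turntable by its wooden dowel, lower its end through the bore of the ring lamp and stop when the lacquered band sits wholly inside the lamp. Nothing may touch the lamp at any time, and the two short sleeves stay on their pins and the other things on the bench where they are. Finish while still holding the stem there: upright, still and centred in the bore, not let go.

Things in the scene. Friction and masses are not known exactly. Their poses are not given: they have to be found in the camera images.
- stem: Tall sample stem, 190 mm, 50 to 110 g: a steel shaft tube (15 mm outside, 0 to 130 mm above the origin) with a pale wooden holding dowel (diameter 22 mm, 130 to 190 mm). Black lacquered band at 35 to 65 mm. Starts upright on the turntable, its open lower end slipped loosely (2.5 mm all round) over a spindle pin; lifts straight up. Origin: centre of the lower end; z up the stem.
- stem_band (a point): Middle of the lacquered band, on the stem's axis, 50 mm above its lower end.
- stem_grip (a point): Place to grip: on the stem's axis in the wooden dowel, 163 mm above the lower end (27 mm below the top of the dowel).
- lamp: Curing ring lamp, fixed: a black and aluminium ring (outside diameter 120 mm, 80 to 130 mm above the bench) with an upright through bore of 36 mm, over a foot plate 190 x 140 mm, 12 mm thick. Its column (diameter 22 mm, top 160 mm above the bench) stands 95 mm from the bore's axis along the lamp's +x. Origin: on the bench under the bore's axis; z up.
- lamp_centre (a point): Middle of the lamp's bore: on its axis, 105 mm above the bench, halfway between the bore's mouths (25 mm to each). The band is wholly inside while its middle is within 10 mm of this height.
- turntable: Spray turntable: a round foot (diameter 160 mm) fixed to the bench, and a steel platter (diameter 200 mm, top 45 mm above the bench) with four upright pins (diameter 6 mm, 34 mm tall) 70 mm from its axis: one under the stem, two under short sleeves, one empty. Origin: on the bench under the platter's axis; z up.
- platter (a joint): Angle of the platter (rad) against its foot, 0 at the start. It turns freely both ways on a bearing with hardly any friction, so a sideways push on the stem turns it.
- sleeve_a: Short sleeve (tube of diameter 17 mm, with a rim of diameter 21 mm, 46 mm tall) upright over a pin of the turntable; to be left there. Origin: centre of its lower end.
- sleeve_b: Short sleeve like sleeve_a, 38 mm tall, over another pin; to be left there. Origin: centre of its lower end.
- jar: Amber glass jar with a steel cap, diameter 72 mm, 75 mm tall; bystander. Origin: centre of its underside.
- tape: Roll of masking tape lying flat, diameter 100 mm, 24 mm tall; bystander. Origin: centre of its underside.
- club_grip: Black rubber club grip lying on the bench, 270 mm long, up to 33 mm thick; bystander. Origin: on the bench under its middle; it lies along its x.
- caliper: Digital caliper lying flat, 230 x 55 mm, 12 mm thick; bystander. Origin: on the bench under the middle of its beam, which lies along its x.
- shaft_clamp: Wooden shaft clamp block, 45 x 85 x 46 mm; bystander. Origin: centre of its underside.
- iron_head: Steel iron club head lying on its back, about 100 x 95 mm, 20 mm tall; bystander. Origin: on the bench under the heel end of its blade.
Things that resemble listed ones, but are neither listed nor needed, are in the scene too. What is shaped like the turntable but blue or orange is not meant.

How it is judged:
By the outcome, as a careful person would: the job done as asked, in the order asked, and still so for the second after the job is handed in, while the arm keeps its last pose, push and grip.
It also fails if it takes over 48 s, if anything falls off the work surface, if the arm or the gripper's body presses on something with over 40 N, if the wrist force passes 120 N, or if a joint passes its speed limit or range.

## Robot

A 6-joint arm with a two-finger parallel gripper is mounted at the origin on the work surface. World frame = base frame: x ahead of the robot, y to its left, z up, the work surface at z = 0. Lengths are in m, angles in degrees, forces in N, time in s.
With the tool pointing down it reaches from about 0.275 to 0.75 m from the base axis. Payload 10.2 kg.
Tool frame: the origin (TCP) lies between the finger pads; the fingertips stand 19 mm ahead of it and the grasp point (between the pads) is the TCP (ctrl.nose_length is the distance from the TCP to the fingertips, in m); z points along the fingers, x is the direction in which the jaws open and shut, and the axes are right-handed (so a half turn about z gives the same grasp; the last joint's range is limited). The gripper opens to 85 mm and grips with 20 to 120 N. Pads are 22 mm wide; open, the fingers measure 114 mm over their backs; the gripper's body (76 mm by 85 mm) begins 54 mm behind the grasp point. The pads swing forward as they close: fully open they stand 13 mm farther back than shut.
Start: joints at [-82.472, 17.928, 85.812, -0, 76.261, -12.8], TCP at [0.182, -0.492, 0.25] pointing down, gripper open.
Joint ranges: [-168.41, 168.41], [-55.51, 124.54], [10.69, 146.95], [-70.63, 250.63], [1, 178], [-165.06, 165.06]. Speed limits (degrees/s): [136.94, 136.94, 172.46, 180, 180, 180].

## Interface

Orientations are given as [roll, pitch, yaw] about the fixed x, y, z axes, in that order (R = Rz(yaw) Ry(pitch) Rx(roll)).
In Python, from cell import ctrl gives the robot as it stands. Calls block until the motion is done:
- ctrl.goto(position, orientation): joint-space move of the TCP to a pose.
- ctrl.line_to(position, feed=0.15, frame=None, threshold=None): straight line of the TCP; frame=None keeps the orientation; feed is the mean speed in m/s. With threshold (N) it stops when the force on the tool has changed by that much, and returns True; else False.
- ctrl.move_joints(angles): joint-space move.
- ctrl.gripper_open() and ctrl.gripper_close(newtons=None): open the fingers fully, or close them until they stop; newtons is the grip in N (None keeps the last).
- ctrl.pause(seconds).
- ctrl.inverse_kinematics(position, orientation): joint angles nearest the present ones, or None.
- ctrl.state(): the state.
- ctrl.capture(name): name is "scene" or "top"; returns (picture, depth): 400x640x3 uint8, blue, green, red; 400x640 float32, m along the optical axis (not along the pixel's ray), 0 where there is no reading.
- ctrl.get_calibration(name): a dict with "intrinsics" (3x3 intrinsics, pixels), "R" (3x3) and "t" (3): a world point X has camera coordinates R X + t. Camera axes: x right, y down, z forward; pixel columns grow to the right and rows downward; lengths in m; the calibration is good to about 2 mm. A picture is of the moment at which its call begins. get_calibration takes no time and is no camera call.
A pose or a line that the arm cannot do raises ctrl.IKError and nothing moves.
- ctrl.job_done(): hands the job in, once; it reports no verdict.
Trained networks look in the newest picture that a camera, given by its name, has taken for a name from the list of things; names that differ only in an ending like _2 or _b are one class to them, and where a whole thing is asked for, a point or a joint stands for the part that bears it (a point fixed in the world has none). Each returns a list of dicts, best first, with "conf" (0 to 1); they miss things now and then, are a little off and sometimes report something else, mostly with a low value. They report only what shows in the picture. A call takes as long as a camera call. They do not tell look-alikes from the thing itself.
- ctrl.boxes_of(camera, thing): "rect" ([left, top, right, bottom] in pixels, round what is visible of it).
- ctrl.trace(camera, thing): "pixels" (400x640 bool, what is visible of it) and "rect" ([left, top, right, bottom] in pixels, round what is visible of it).
The state is a dict: "t": time; "q": joint angles; "dq": joint speeds; "tau": joint torques, N m; "tcp_pos": TCP position; "eef_rot": TCP orientation; "force": force on the tool from outside, world axes, zero at the start; "wrist_torque": the same for the moment, N m; "grip_width": opening from 0.0 (shut) to 1.0 (fully open).
Only numpy, scipy, OpenCV 4.12 (cv2) and the standard library are available. Lean on these libraries where they do the work, as an engineer would, in place of code of your own. Each camera call takes 0.05 s, during which the arm holds its last target.

## Working session

There is one attempt and no reset: what is moved stays moved. The work goes in short steps, each a Python script; the robot and the scene stay as the last script left them, time stands still between calls to the robot, and variables do not carry over. Pictures are saved under pics/ and viewed, and the job is handed in when it is done.

```bash
ls; mkdir -p pics
python3 - <<'E'
from cell import ctrl
import cv2,numpy as np
for n in ("scene","top"):
    im,d=ctrl.capture(n); cv2.imwrite(f"pics/{n}0.png",im); np.save(f"{n}0.npy",d)
    c=ctrl.get_calibration(n); print(n,c)
    for t in ("stem","lamp","turntable","sleeve_a"):
        print(t,[(r["rect"],round(r["conf"],2)) for r in ctrl.boxes_of(n,t)])
s=ctrl.state();print(s)
E
```

```text
pics
scene {'intrinsics': array([[397.05272428,   0.        , 317.85140701],
       [  0.        , 397.05272428, 194.01866149],
       [  0.        ,   0.        ,   1.        ]]), 'R': array([[-0.02489569,  0.99946871,  0.02103598],
       [ 0.69820102,  0.03244365, -0.71516624],
       [-0.71546876, -0.00311721, -0.69863777]]), 't': array([-0.10227303, -0.25259297,  1.645505  ])}
stem [([336.1, 181.9, 344.7, 225.2], 0.85)]
lamp [([175.6, 181.6, 247.5, 256.9], 0.84)]
turntable [([319.6, 192.7, 381.0, 243.3], 0.67), ([449.3, 170.4, 511.2, 220.7], 0.65), ([336.7, 141.9, 389.7, 180.3], 0.61)]
sleeve_a [([336.6, 176.0, 348.5, 228.1], 0.61), ([362.8, 191.8, 370.2, 206.7], 0.6), ([367.1, 217.7, 374.9, 225.7], 0.56)]
top {'intrinsics': array([[503.52939389,   0.        , 319.85456697],
       [  0.        , 503.52939389, 196.7668037 ],
       [  0.        ,   0.        ,   1.        ]]), 'R': array([[-0.01618779, -0.99966094, -0.0203949 ],
       [-0.99851596,  0.0172233 , -0.05166456],
       [ 0.05199831,  0.0195283 , -0.99845622]]), 't': array([0.14245626, 0.48914709, 2.07836388])}
stem
[... 239 characters left out ...]
0.59), ([440.8, 203.3, 464.6, 219.4], 0.22)]
sleeve_a []
{'t': 0.5, 'q': array([-8.24713284e+01,  1.79281474e+01,  8.58161257e+01,  2.99059198e-04,
        7.62608286e+01, -1.28015344e+01]), 'dq': array([-0.00676034,  0.00253849, -0.04035408,  0.06155288,  0.05116669,
        0.01914099]), 'tau': array([-1.29075470e-03, -4.11931372e+01, -2.59771693e+01, -1.86334291e-04,
        7.37637110e-04,  2.92740083e-06]), 'tcp_pos': array([ 0.18237351, -0.49228367,  0.25026365]), 'eef_rot': array([-1.79998586e+02,  4.91048682e-03, -6.96698650e+01]), 'force': array([-0.37856508, -0.49086992,  0.44344907]), 'wrist_torque': array([-0.0395728 ,  0.03116461,  0.00649429]), 'grip_width': 0.9985821361672939}
```

View pics/scene0.png

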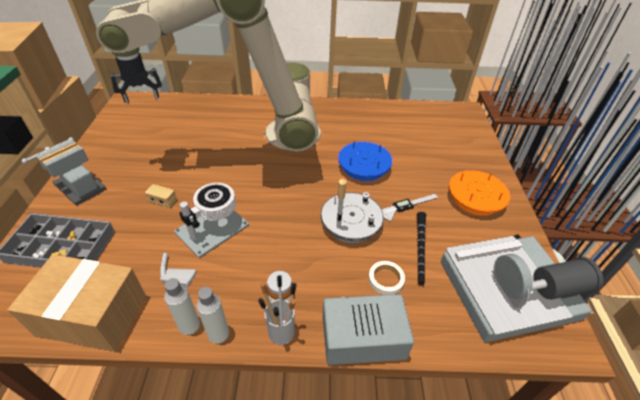

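View pics/top0.png

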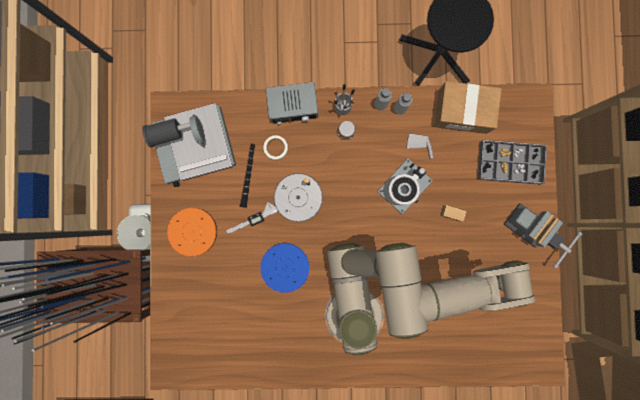

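Run:
```python
import cv2
a=cv2.imread("pics/scene0.png")[130:270,310:520];cv2.imwrite("pics/sc1.png",cv2.resize(a,None,fx=3.8,fy=3.8,interpolation=cv2.INTER_CUBIC))
a=cv2.imread("pics/top0.png")[110:300,240:440];cv2.imwrite("pics/tc1.png",cv2.resize(a,None,fx=3.1,fy=3.1,interpolation=cv2.INTER_CUBIC))
```

```text
(no output)
```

View pics/sc1.png

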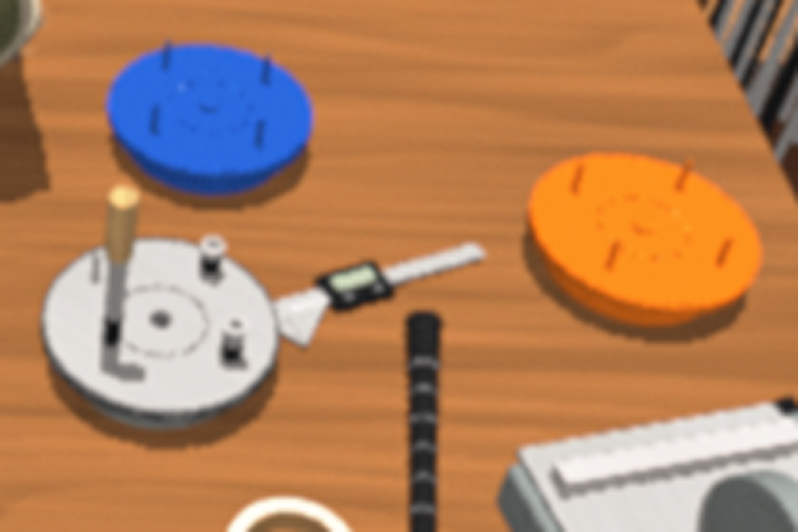

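View pics/tc1.png

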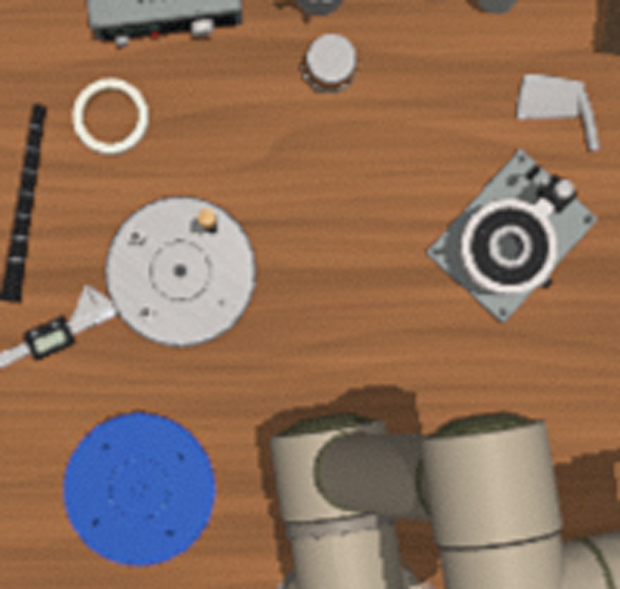

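Candidates for the stem's turntable are steel at scene (352,217) / top (298,198), blue at scene (365,160) and orange at scene (480,195). Only the steel one carries the dowelled stem (scene (341,205), dowel top at top-view (306,180)), and the close crop confirms it. Next I'll measure it and the lamp at subpixel level.

```bash
cat > h.py <<'E'
import numpy as np,cv2
from cell import ctrl
from scipy.optimize import least_squares
C={n:ctrl.get_calibration(n) for n in("scene","top")}
def proj(n,X):
    c=C[n];X=np.atleast_2d(X);p=X@c["R"].T+c["t"];p=p@c["intrinsics"].T;return p[:,:2]/p[:,2:]
def atz(n,uv,z):
    c=C[n];r=c["R"].T@np.linalg.solve(c["intrinsics"],[uv[0],uv[1],1.]);o=-c["R"].T@c["t"];return o+r*(z-o[2])/r[2]
def circ(x,y,z,r,k=72):
    a=np.arange(k)*2*np.pi/k;return np.c_[x+r*np.cos(a),y+r*np.sin(a),np.full(k,z)]
def samp(g,p):
    return cv2.remap(g,p[:,0].astype(np.float32).reshape(-1,1),p[:,1].astype(np.float32).reshape(-1,1),cv2.INTER_CUBIC).ravel()
def big(n,im,rect,f,name,pts=[]):
    l,t,r,b=rect;a=cv2.resize(im[t:b,l:r],None,fx=f,fy=f,interpolation=cv2.INTER_CUBIC)
    for X,col in pts:
        for u,v in proj(n,X): cv2.circle(a,(int((u-l+.5)*f),int((v-t+.5)*f)),1,col,-1)
    cv2.imwrite(name,a)
E
python3 - <<'E'
from h import *
top=cv2.imread("pics/top0.png");sc=cv2.imread("pics/scene0.png")
dt=np.load("top0.npy");ds=np.load("scene0.npy")
# depth clouds
def cloud(n,d):
    v,u=np.indices(d.shape);c=C[n];P=np.stack([u,v,np.ones_like(u)],-1).reshape(-1,3)@np.linalg.inv(c["intrinsics"]).T*d.reshape(-1,1)
    X=(P-c["t"])@c["R"];return X.reshape(400,640,3)
ct=cloud("top",dt);cs=cloud("scene",ds)
print("table z",np.median(ct[220:235,330:360,2]))
for nm,px in (("platter",(300,205)),("lampring",(415,182)),("dowel",(306,180)),("bore",(405,188))): print(nm,ct[px[1],px[0]])
# lamp top: points z .12-.14 within rects
for n,cl,r in(("top",ct,(375,150,436,216)),("scene",cs,(170,178,252,262))):
    s=cl[r[1]:r[3],r[0]:r[2]].reshape(-1,3);m=(s[:,2]>.12)&(s[:,2]<.14);p=s[m];print(n,"lamp",m.sum(),p.min(0),p.max(0),p.mean(0))
for n,cl,r in(("top",ct,(268,168,326,224)),("scene",cs,(316,190,386,245))):
    s=cl[r[1]:r[3],r[0]:r[2]].reshape(-1,3);m=(s[:,2]>.035)&(s[:,2]<.055);p=s[m];print(n,"plat",m.sum(),p.min(0),p.max(0),p.mean(0))
    s=s[s[:,2]>.2];print("dowel",s[:8],s.mean(0) if len(s) else 0)
big("top",top,(370,145,440,220),8,"pics/lt.png"); big("scene",sc,(165,170,255,260),6,"pics/ls.png")
big("scene",sc,(315,170,390,250),7,"pics/ts.png")
E
```

```text
table z -0.00025799984505260143
platter [0.45762691 0.21568637 0.04167964]
lampring [ 0.53773593 -0.24337885  0.11920754]
dowel [0.5428572  0.18025322 0.24100015]
bore [ 0.52214452 -0.22015663  0.00824447]
top lamp 661 [ 0.45169897 -0.27938353  0.12009473] [ 0.60055491 -0.13859076  0.13996103] [ 0.51573986 -0.20121213  0.12873931]
scene lamp 947 [ 0.44985012 -0.28803753  0.12000278] [ 0.60050313 -0.14236659  0.13961815] [ 0.5229913  -0.20680356  0.12850719]
top plat 1611 [0.3921863  0.12851476 0.03509811] [0.58983527 0.32290493 0.05489084] [0.48948524 0.22577086 0.04470343]
dowel [[0.38265582 0.09339633 2.10333229]
 [0.38265582 0.09339633 2.10333229]
 [0.38265582 0.09339633 2.10333229]
 [0.55481441 0.18787692 0.23396053]
 [0.55506428 0.18431352 0.23051462]
 [0.55461902 0.18038517 0.23462   ]
 [0.55464798 0.17670305 0.23357333]
 [0.55044694 0.18757923 0.2409243 ]] [0.48538145 0.14896564 0.92533487]
scene plat 2093 [0.38815834 0.12049541 0.03513745] [0.59338493 0.31860665 0.05493837] [0.50309088 0.22034578 0.04488705]
dowel [[0.54976774 0.16788127 0.20681602]
 [0.55472822 0.17032224 0.21167122]
 [0.55515148 0.17305612 0.21219884]
 [0.55498027 0.1758316  0.2121596 ]
 [0.55654161 0.17847058 0.21377175]
 [0.55343551 0.18148408 0.21093541]
 [0.54998824 0.18454805 0.20777493]
 [0.54319944 0.18793485 0.20143212]] [0.81186882 0.15728914 0.45425859]
```

View pics/lt.png

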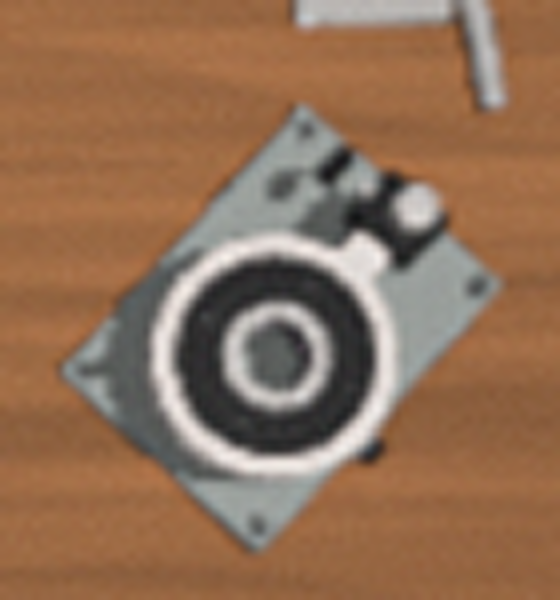

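View pics/ls.png

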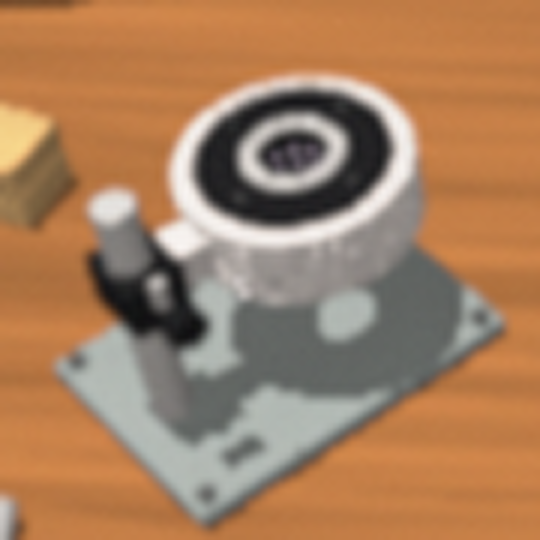

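View pics/ts.png

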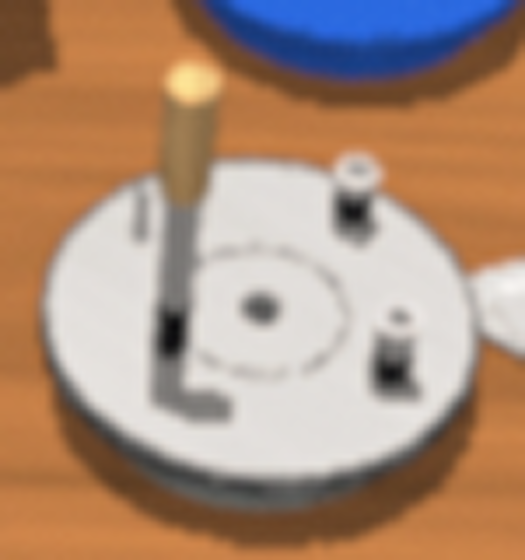

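```bash
cat >> h.py <<'E'
from scipy.optimize import minimize
def fitcirc(n,im,x,y,z,r,sign,fr=False,mask=None):
    # sign +1: brighter inside
    g=cv2.GaussianBlur(im.astype(np.float32).mean(2),(0,0),.7)
    def f(p):
        rr=p[2] if fr else r
        a=samp(g,proj(n,circ(p[0],p[1],z,rr-.004,144)));b=samp(g,proj(n,circ(p[0],p[1],z,rr+.004,144)))
        return -np.mean(np.clip(sign*(a-b),-60,60))
    best=None
    for dx in(-.006,0,.006):
        for dy in(-.006,0,.006):
            s=np.array([x+dx,y+dy]+([r] if fr else []))
            q=minimize(f,s,method="Nelder-Mead",options=dict(initial_simplex=np.vstack([s]+[s+.004*e for e in np.eye(len(s))]),xatol=1e-5,fatol=1e-3))
            if best is None or q.fun<best.fun: best=q
    return best.x.round(4),round(best.fun,1)
E
python3 - <<'E'
from h import *
I={"top":cv2.imread("pics/top0.png"),"scene":cv2.imread("pics/scene0.png")}
for n in I:
    im=I[n]
    print(n,"lamp outer-black",fitcirc(n,im,.519,-.215,.13,.047,-1,True))
    print(n,"inner white ",fitcirc(n,im,.519,-.215,.13,.026,+1,True))
    print(n,"lamp outer",fitcirc(n,im,.519,-.215,.13,.06,+1,True))
    print(n,"platter",fitcirc(n,im,.49,.225,.045,.1,+1,True), fitcirc(n,im,.49,.225,.045,.1,+1,False))
print(proj("top",[.543,.18,.235]),proj("scene",[.543,.18,.235]))
for n,u in (("top",(306.5,180)),("scene",(342.4,181.5))): print(atz(n,u,.235))
big("top",I["top"],(294,168,320,194),16,"pics/dt.png");big("scene",I["scene"],(325,172,355,234),9,"pics/ds.png")
E
```

```text
top lamp outer-black (array([ 0.5097, -0.1989,  0.0456]), np.float64(-60.0))
top inner white  (array([ 0.5119, -0.2008,  0.0271]), np.float64(-60.0))
top lamp outer (array([ 0.5104, -0.1981,  0.06  ]), np.float64(-53.8))
top platter (array([0.4914, 0.2229, 0.0961]), np.float64(-59.0)) (array([0.4903, 0.2239]), np.float64(-48.8))
scene lamp outer-black (array([ 0.5108, -0.2046,  0.0467]), np.float64(-60.0))
scene inner white  (array([ 0.5073, -0.2038,  0.0274]), np.float64(-60.0))
scene lamp outer (array([ 0.5107, -0.1997,  0.0618]), np.float64(-54.8))
scene platter (array([0.4866, 0.22  , 0.0961]), np.float64(-50.5)) (array([0.4904, 0.2212]), np.float64(-47.7))
[[306.14447044 180.09735587]] [[342.954343   181.04340768]]
[0.54333993 0.1786696  0.235     ]
[0.54493387 0.17843711 0.235     ]
```

View pics/dt.png

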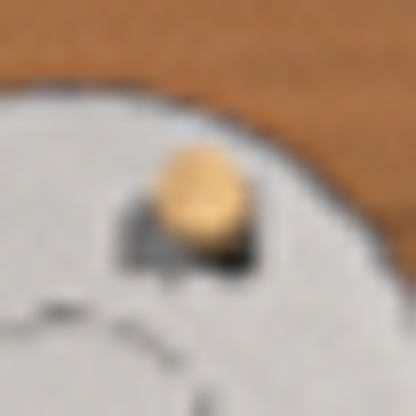

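View pics/ds.png

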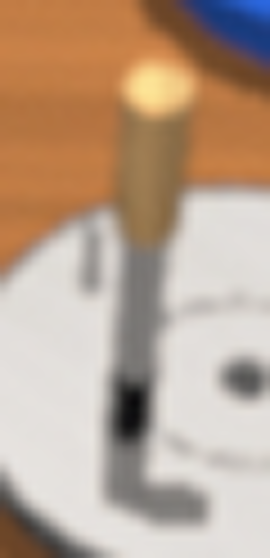

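```bash
sed -i 's/np.mean(np.clip(sign\*(a-b),-60,60))/np.mean(np.clip(sign*(a-b),-60,200))/' h.py
sed -i 's/(0,0),.7)/(0,0),.5)/; s/rr-.004,144/rr-.005,144/; s/rr+.004,144/rr+.005,144/' h.py
python3 - <<'E'
from h import *
I={"top":cv2.imread("pics/top0.png"),"scene":cv2.imread("pics/scene0.png")}
for n in I:
    im=I[n]
    print(n,"lamp outer-black",fitcirc(n,im,.511,-.200,.13,.047,-1,True))
    print(n,"inner white ",fitcirc(n,im,.511,-.200,.13,.026,+1,True))
    print(n,"lamp outer",fitcirc(n,im,.511,-.200,.13,.06,+1,False))
    print(n,"platter", fitcirc(n,im,.49,.223,.045,.1,+1,False))
    print(n,"dowel top", fitcirc(n,im,.544,.179,.235,.011,+1,False))
    # weighted colour centroid, saturation of bright top
    r=(298,172,314,188) if n=="top" else (335,174,349,188)
    a=im[r[1]:r[3],r[0]:r[2]].astype(float); v,u=np.indices(a.shape[:2])
    w=np.clip(a[...,2]-a[...,0]-(30 if n=="top" else 80),0,None)
    if n=="top": w[:4]=0
    if n=="scene": w*=(a[...,2]>195)
    print((u*w).sum()/w.sum()+r[0],(v*w).sum()/w.sum()+r[1], atz(n,((u*w).sum()/w.sum()+r[0],(v*w).sum()/w.sum()+r[1]),.235))
# stem axis from scene by columns: shaft rows
g=I["scene"].astype(int)
for r in (190,195,200,205,208,212,216,220): print(r,[tuple(x) for x in g[r,332:350].tolist()][::1] if r in(205,212) else '')
E
```

```text
top lamp outer-black (array([ 0.5101, -0.1978,  0.0488]), np.float64(-166.6))
top inner white  (array([ 0.5103, -0.1986,  0.0271]), np.float64(-135.9))
top lamp outer (array([ 0.5098, -0.1979]), np.float64(-93.1))
top platter (array([0.4905, 0.2242]), np.float64(-63.3))
top dowel top (array([0.546 , 0.1685]), np.float64(-40.2))
307.07059447983016 179.29140127388536 [0.54594902 0.17650374 0.235     ]
scene lamp outer-black (array([ 0.511 , -0.2007,  0.0483]), np.float64(-173.9))
scene inner white  (array([ 0.5078, -0.202 ,  0.0277]), np.float64(-147.6))
scene lamp outer (array([ 0.5112, -0.2006]), np.float64(-78.2))
scene platter (array([0.4874, 0.2217]), np.float64(-76.7))
scene dowel top (array([0.544 , 0.1782]), np.float64(-72.4))
340.08497375328085 179.03412073490813 [0.53513943 0.17222302 0.235     ]
190 
195 
200 
205 [(218, 222, 225), (215, 220, 223), (207, 213, 218), (207, 213, 219), (212, 217, 222), (194, 199, 204), (150, 154, 158), (121, 123, 126), (116, 119, 122), (119, 121, 124), (140, 143, 146), (184, 189, 194), (209, 214, 220), (203, 209, 214), (195, 199, 205), (190, 194, 199), (193, 197, 202), (198, 203, 208)]
208 
212 [(220, 223, 227), (219, 222, 226), (220, 223, 226), (220, 223, 227), (209, 215, 221), (166, 170, 175), (124, 127, 130), (117, 120, 122), (117, 120, 122), (124, 127, 131), (163, 166, 172), (202, 207, 213), (219, 223, 226), (218, 221, 225), (218, 220, 225), (219, 222, 226), (214, 219, 223), (193, 197, 202)]
216 
220
```

Run:
```python
from h import *
for n,u in (("top",(306.06,179.44)),("scene",(341.94,181.7))):
    X=atz(n,u,.235);print(n,X)
s=np.array([.5445,.179])
for y in (-38.7,141.3):
    for p in ([.5445,.179,.36],[.5445,.179,.208],[.5445,.179,.40],[.5105,-.199,.40],[.5105,-.199,.218]):
        print(y,p,ctrl.inverse_kinematics(p,[180,0,y]))
I={"top":cv2.imread("pics/top0.png"),"scene":cv2.imread("pics/scene0.png")}
pts=[(circ(.5445,.179,.235,.011),(0,0,255)),(circ(.5445,.179,.045,.0075),(0,0,255)),(circ(.489,.223,.045,.1),(0,255,0)),(np.c_[np.full((30,2),[.5445,.179]),np.linspace(.045,.235,30)],(255,0,0))]
big("top",I["top"],(268,168,328,228),8,"pics/a1.png",pts);big("scene",I["scene"],(316,170,386,246),8,"pics/a2.png",pts)
a=np.hstack([cv2.resize(cv2.imread("pics/a1.png"),(400,400)),cv2.resize(cv2.imread("pics/a2.png"),(400,434))[:400]]);cv2.imwrite("pics/a3.png",a)
```

```text
top [0.54546147 0.18027853 0.235     ]
scene [0.54580799 0.17715666 0.235     ]
-38.7 [0.5445, 0.179, 0.36] [ 6.49083399e+00  2.16666003e+01  6.45793899e+01 -2.54444375e-14
  9.37540098e+01  4.51908340e+01]
-38.7 [0.5445, 0.179, 0.208] [ 6.49083399e+00  2.59122751e+01  8.08177993e+01 -2.54444375e-14
  7.32699255e+01  4.51908340e+01]
-38.7 [0.5445, 0.179, 0.4] [ 6.49083399e+00  2.17695930e+01  5.86930450e+01 -2.54444375e-14
  9.95373620e+01  4.51908340e+01]
-38.7 [0.5105, -0.199, 0.4] [-3.35513002e+01  1.81088384e+01  6.37276415e+01 -2.54444375e-14
  9.81635201e+01  5.14869984e+00]
-38.7 [0.5105, -0.199, 0.218] [-3.35513002e+01  2.22970824e+01  8.46360221e+01 -2.54444375e-14
  7.30668955e+01  5.14869984e+00]
141.3 [0.5445, 0.179, 0.36] [   6.49083399   21.66660027   64.57938989    0.           93.75400984
 -134.80916601]
141.3 [0.5445, 0.179, 0.208] [   6.49083399   25.91227515   80.81779931    0.           73.26992554
 -134.80916601]
141.3 [0.5445, 0.179, 0.4] [   6.49083399   21.76959303   58.693045      0.           99.53736196
 -134.80916601]
141.3 [0.5105, -0.199, 0.4] None
141.3 [0.5105, -0.199, 0.218] None
```

View pics/a3.png

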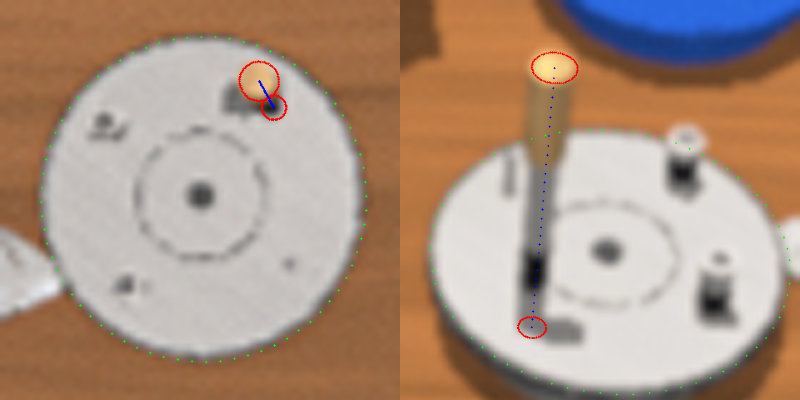

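The red/blue overlay sits on the dowel top, shaft and foot in both views, and the stem is about 70 mm from the platter axis. Next I'll approach over the stem with the jaws radial, so closing cannot spin the platter.

Run:
```python
from h import *
P=[.5455,.1787]
ctrl.goto([.3,-.40,.42],[180,0,-38.7])
ctrl.goto([*P,.36],[180,0,-38.7])
ctrl.line_to([*P,.275],feed=.15)
s=ctrl.state();print(s["t"],s["tcp_pos"],s["eef_rot"])
im,d=ctrl.capture("scene");cv2.imwrite("pics/g1.png",im)
pts=[(np.array([[*P,z] for z in np.linspace(.045,.275,30)]),(0,0,255))]
big("scene",im,(300,130,400,240),5,"pics/g1c.png",pts)
```

```text
4.375 [0.54589733 0.17853875 0.27606223] [-1.79933456e+02 -6.81847752e-02 -3.87178602e+01]
```

View pics/g1c.png

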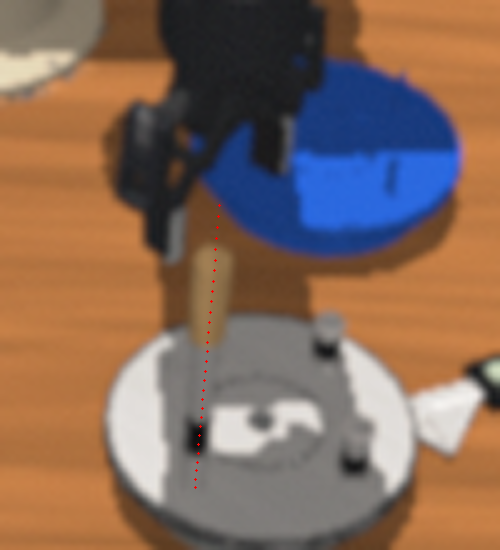

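The jaws straddle the stem (pads at crop (173,250) and (278,165), dowel top at (212,250)). Descending, closing, and checking.

Run:
```python
from h import *
P=[.5455,.1787]
ctrl.line_to([*P,.208],feed=.08)
f0=ctrl.state()["force"]
ctrl.gripper_close(40)
ctrl.pause(.2)
s=ctrl.state();print(s["t"],s["tcp_pos"],s["eef_rot"],s["grip_width"],s["grip_width"]*85,s["force"],f0)
im,d=ctrl.capture("scene");cv2.imwrite("pics/g2.png",im)
big("scene",im,(300,130,400,240),5,"pics/g2c.png")
```

```text
6.2083 [0.54555354 0.17874217 0.20818357] [-1.79982446e+02 -1.04759178e-02 -3.87017613e+01] 0.24309390193230362 20.66298166424581 [-0.35242419  1.05861554  2.55189005] [ 0.62542206 -0.62802079 -0.16769687]
```

View pics/g2c.png

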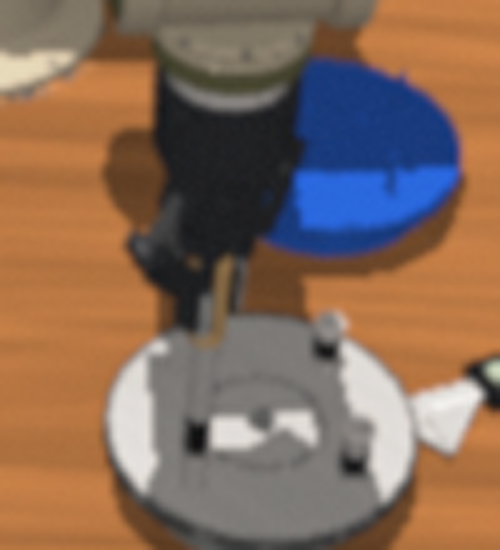

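Run:
```python
from h import *
P=[.5455,.1787];L=[.5105,-.199]
ctrl.line_to([*P,.26],feed=.05)
ctrl.line_to([*P,.40],feed=.15)
ctrl.line_to([*L,.40],feed=.12)
ctrl.pause(.4)
s=ctrl.state();print(s["t"],s["tcp_pos"],s["eef_rot"],s["grip_width"],s["force"])
for n in("scene","top"):
    im,d=ctrl.capture(n);cv2.imwrite(f"pics/l1{n}.png",im);np.save(f"l1{n}.npy",d)
p=s["tcp_pos"]
im=cv2.imread("pics/l1scene.png")
pts=[(np.array([[p[0],p[1],z] for z in np.linspace(p[2]-.163,p[2],12)]),(0,0,255)),(circ(*L,.13,.018),(0,255,0))]
big("scene",im,(160,60,270,260),3,"pics/l1c.png");big("scene",im,(160,60,270,260),3,"pics/l1d.png",pts)
big("top",cv2.imread("pics/l1top.png"),(370,145,440,220),8,"pics/l1t.png")
cv2.imwrite("pics/l1e.png",np.hstack([cv2.imread("pics/l1c.png"),cv2.imread("pics/l1d.png")]))
```

```text
12.2417 [ 0.51049412 -0.19897369  0.39998774] [-1.79998921e+02  4.26835466e-03 -3.87001626e+01] 0.24068485368670495 [ 0.0935931   0.28276229 -0.48088543]
```

View pics/l1e.png

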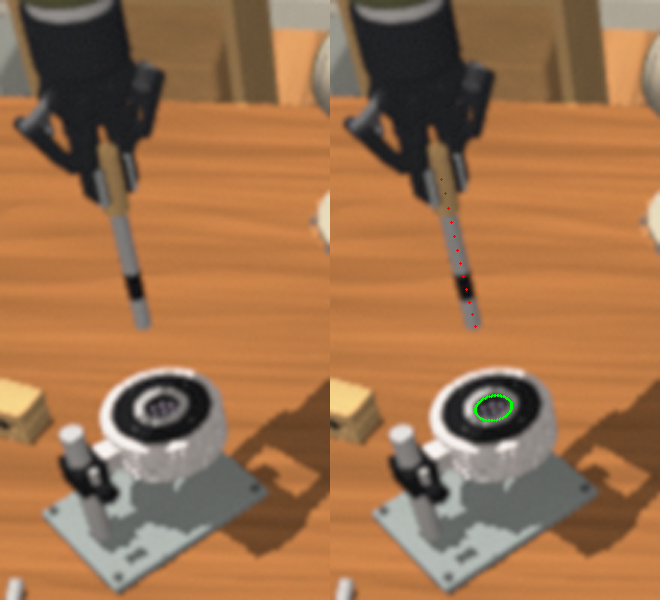

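View pics/l1top.png

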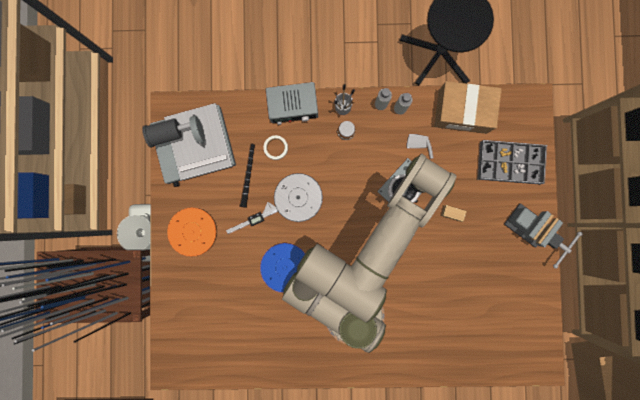

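View pics/l1scene.png

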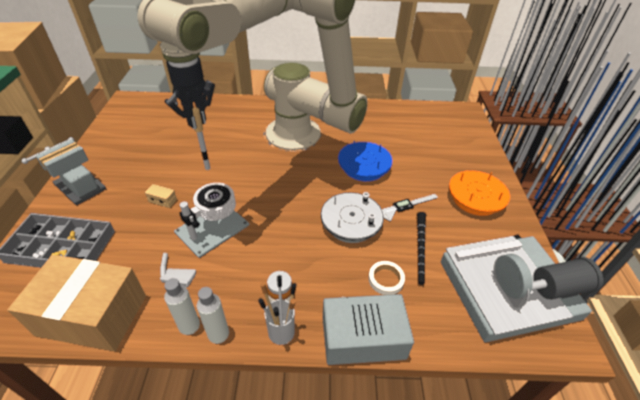

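```bash
cat >> h.py <<'E'
def shaft(im,p,zlo,zhi,n="scene"):
    # scene-camera column offset of shaft centre vs predicted vertical axis through p, per height above lower end
    zz=np.linspace(zlo,zhi,200);A=proj(n,np.c_[np.full(200,p[0]),np.full(200,p[1]),p[2]-.163+zz])
    out=[]
    for v in range(int(np.ceil(A[:,1].min())),int(A[:,1].max())+1):
        o=np.argsort(A[:,1]);uc=np.interp(v,A[o,1],A[o,0]);z=np.interp(v,A[o,1],zz[o])
        us=np.arange(int(uc)-7,int(uc)+9);a=im[v,us].astype(float);sat=a[:,2]-a[:,0]
        bg=np.median(np.r_[sat[:3],sat[-3:]]);w=np.clip((bg-sat)/bg,0,1);w[w<.15]=0
        out.append((round(z*1000),round((us*w).sum()/w.sum()-uc,2),round(w.sum(),1)))
    return out
E
python3 - <<'E'
from h import *
im=cv2.imread("pics/l1scene.png");p=[.5105,-.199,.400]
print(shaft(im,p,.004,.126))
d=np.load("l1scene.npy");c=C["scene"];Q=[]
for z in np.linspace(.005,.125,40):
    u,v=proj("scene",[p[0],p[1],p[2]-.163+z])[0];u,v=int(round(u)),int(round(v))
    X=c["R"].T@(np.linalg.solve(c["intrinsics"],[u,v,1])*d[v,u]-c["t"]);Q.append(X)
Q=np.array(Q);Q=Q[np.abs(Q[:,0]-.51)<.04];print(len(Q),np.polyfit(Q[:,2],Q[:,0],1),np.polyfit(Q[:,2],Q[:,1],1),Q.mean(0))
# row profile along axis (band edges, end)
zz=np.arange(-.02,.08,.002);uv=proj("scene",np.c_[np.full(len(zz),p[0]),np.full(len(zz),p[1]),p[2]-.163+zz])-[.5,0]
g=samp(im.astype(np.float32).mean(2),uv);sat=samp((im[...,2].astype(np.float32)-im[...,0]),uv)
for a in zip((zz*1000).round(),g.round(),sat.round()):print(*a,end=' | ')
E
```

```text
[(124, np.float64(-0.31), np.float64(4.9)), (121, np.float64(-0.45), np.float64(5.7)), (118, np.float64(-0.5), np.float64(5.8)), (114, np.float64(-0.41), np.float64(5.6)), (111, np.float64(-0.48), np.float64(5.6)), (108, np.float64(-0.45), np.float64(5.7)), (105, np.float64(-0.53), np.float64(5.7)), (102, np.float64(-0.55), np.float64(5.7)), (98, np.float64(-0.51), np.float64(5.5)), (95, np.float64(-0.45), np.float64(5.7)), (92, np.float64(-0.45), np.float64(5.7)), (88, np.float64(-0.47), np.float64(5.7)), (85, np.float64(-0.41), np.float64(5.5)), (82, np.float64(-0.37), np.float64(5.6)), (78, np.float64(-0.45), np.float64(5.7)), (75, np.float64(-0.49), np.float64(5.6)), (72, np.float64(-0.37), np.float64(5.4)), (68, np.float64(-0.43), np.float64(5.4)), (65, np.float64(-0.4), np.float64(5.6)), (62, np.float64(-0.5), np.float64(5.6)), (58, np.float64(-0.42), np.float64(5.1)), (55, np.float64(-0.41), np.float64(5.0)), (51, np.float64(-0.46), np.float64(5.1)), (48, np.float64(-0.43), np.float64(5.3)), (44, np.float64(-0.33), np.float64(5.0)), (41, np.float64(-0.37), np.float64(4.9)), (3
[... 676 characters left out ...]
 62.0 | -2.0 123.0 32.0 | -0.0 121.0 15.0 | 2.0 121.0 4.0 | 4.0 122.0 3.0 | 6.0 123.0 3.0 | 8.0 123.0 4.0 | 10.0 123.0 5.0 | 12.0 124.0 5.0 | 14.0 123.0 4.0 | 16.0 122.0 4.0 | 18.0 122.0 3.0 | 20.0 123.0 4.0 | 22.0 124.0 5.0 | 24.0 124.0 6.0 | 26.0 124.0 5.0 | 28.0 114.0 4.0 | 30.0 97.0 2.0 | 32.0 72.0 -0.0 | 34.0 46.0 -2.0 | 36.0 26.0 -3.0 | 38.0 17.0 -3.0 | 40.0 21.0 -4.0 | 42.0 21.0 -5.0 | 44.0 18.0 -6.0 | 46.0 18.0 -6.0 | 48.0 19.0 -5.0 | 50.0 17.0 -6.0 | 52.0 17.0 -5.0 | 54.0 17.0 -3.0 | 56.0 28.0 -2.0 | 58.0 45.0 -1.0 | 60.0 73.0 0.0 | 62.0 100.0 2.0 | 64.0 113.0 3.0 | 66.0 122.0 4.0 | 68.0 122.0 5.0 | 70.0 123.0 5.0 | 72.0 123.0 5.0 | 74.0 122.0 4.0 | 76.0 121.0 4.0 | 78.0 121.0 3.0 |
```

Run:
```python
from h import *
def edges(f,p,du):
    im=cv2.imread(f)
    zz=np.arange(.015,.08,.0005);uv=proj("scene",np.c_[np.full(len(zz),p[0]),np.full(len(zz),p[1]),p[2]-.163+zz])+[du,0]
    g=samp(im.astype(np.float32).mean(2),uv);b=g<(g.min()+np.median(g[:20]))/2
    print(f,zz[b].min()*1e3,zz[b].max()*1e3,"expected",[ (z-.0)*1e3 for z in expect(p)])
def expect(p):
    r=[]
    for z in(.035,.065):
        v=proj("scene",[p[0]+.0075,p[1],p[2]-.163+z])[0,1]
        zz=np.linspace(0,.1,1001);vv=proj("scene",np.c_[np.full(1001,p[0]),np.full(1001,p[1]),p[2]-.163+zz])[:,1]
        r.append(round(float(zz[np.argmin(abs(vv-v))]),4))
    return r
for du in(-.9,-.4,.1):
    edges("pics/l1scene.png",[.5105,-.199,.4],du)
    edges("pics/scene0.png",[.5455,.1787,.208],du)
    edges("pics/g2.png",[.5455,.1787,.208],du)
```

```text
pics/l1scene.png 32.000000000000014 59.500000000000036 expected [28.8, 59.1]
pics/scene0.png 31.000000000000014 58.500000000000036 expected [26.599999999999998, 56.9]
pics/g2.png 31.500000000000014 58.000000000000036 expected [26.599999999999998, 56.9]
pics/l1scene.png 32.500000000000014 59.500000000000036 expected [28.8, 59.1]
pics/scene0.png 31.000000000000014 58.000000000000036 expected [26.599999999999998, 56.9]
pics/g2.png 31.500000000000014 58.000000000000036 expected [26.599999999999998, 56.9]
pics/l1scene.png 33.000000000000014 59.500000000000036 expected [28.8, 59.1]
pics/scene0.png 32.000000000000014 57.500000000000036 expected [26.599999999999998, 56.9]
pics/g2.png 31.500000000000014 58.000000000000036 expected [26.599999999999998, 56.9]
```

The held stem is upright: the shaft offset from the predicted axis is constant over its length, and the grip height matches. I'll lower it to just above the bore and look.

Run:
```python
from h import *
L=[.511,-.1993]
ctrl.line_to([*L,.40],feed=.05)
ctrl.line_to([*L,.308],feed=.1)
ctrl.pause(.4)
s=ctrl.state();p=s["tcp_pos"];print(s["t"],p,s["force"])
im,d=ctrl.capture("scene");cv2.imwrite("pics/m1.png",im)
print(fitcirc("scene",im,*L,.13,.048,-1,True),fitcirc("scene",im,*L,.13,.06,1,False))
e=.308-.163
pts=[(circ(p[0],p[1],e,.0075),(0,0,255)),(circ(p[0],p[1],.13,.018),(0,255,0))]
big("scene",im,(185,150,245,215),6,"pics/m1a.png");big("scene",im,(185,150,245,215),6,"pics/m1b.png",pts)
cv2.imwrite("pics/m1c.png",np.hstack([cv2.imread("pics/m1a.png"),cv2.imread("pics/m1b.png")]))
```

```text
14.0583 [ 0.51102913 -0.19932217  0.30807129] [ 0.54777253  0.48176284 -0.98834898]
(array([ 0.5112, -0.2008,  0.0486]), np.float64(-132.5)) (array([ 0.5116, -0.2011]), np.float64(-39.0))
```

View pics/m1c.png

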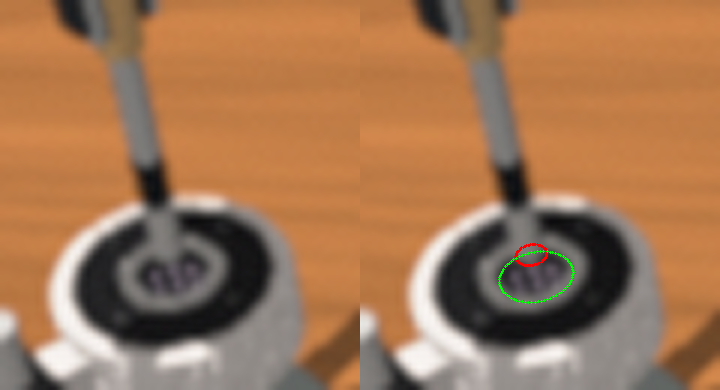

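Run:
```python
from h import *
L=[.5112,-.1993]
print(ctrl.line_to([*L,.308],feed=.05))
print(ctrl.line_to([*L,.218],feed=.05,threshold=4))
ctrl.pause(.5)
s=ctrl.state();p=s["tcp_pos"];print(s["t"],p,s["eef_rot"],s["force"],s["grip_width"])
im,d=ctrl.capture("scene");cv2.imwrite("pics/n1.png",im)
pts=[(circ(p[0],p[1],.13,.0075),(0,0,255)),(circ(p[0],p[1],.13,.018),(0,255,0))]
r=(180,140,250,230)
big("scene",im,r,5,"pics/n1a.png");big("scene",im,r,5,"pics/n1b.png",pts)
cv2.imwrite("pics/n1c.png",np.hstack([cv2.imread("pics/n1a.png"),cv2.imread("pics/n1b.png")]))
im,d=ctrl.capture("top");cv2.imwrite("pics/n1top.png",im)
```

```text
False
False
16.8083 [ 0.51119421 -0.19929814  0.21800224] [ 1.79998675e+02  6.95039298e-04 -3.87001521e+01] [ 0.21124579  1.2377666  -1.02950774] 0.24799093773210232
```

View pics/n1c.png

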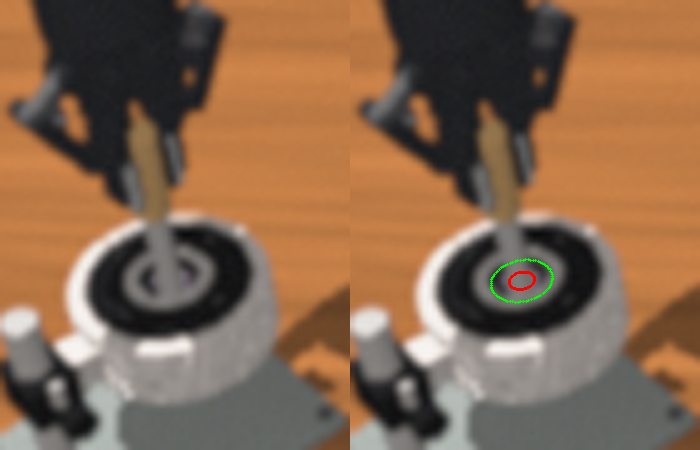

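View pics/n1.png

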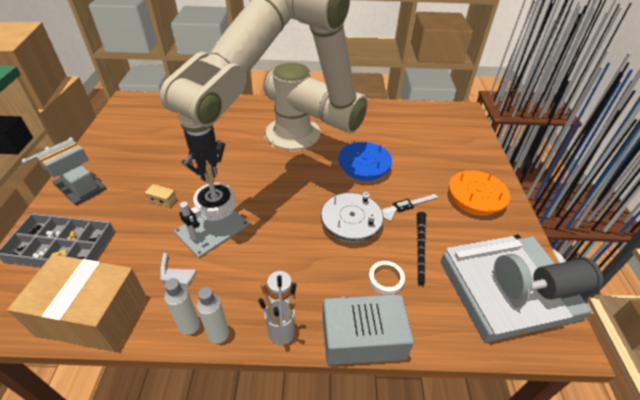

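Run:
```python
from h import *
im=cv2.imread("pics/n1.png");big("scene",im,(194,180,234,212),18,"pics/n2.png")
for v in range(190,201): print(v,im[v,200:226].mean(1).round().astype(int).tolist())
print(proj("scene",[[.5112,-.1993,.13],[.5112,-.1813,.13],[.5112,-.2173,.13]]))
```

```text
190 [174, 110, 61, 46, 40, 30, 27, 38, 59, 88, 110, 121, 121, 116, 106, 105, 116, 114, 101, 85, 66, 39, 25, 21, 21, 20]
191 [112, 57, 38, 40, 33, 27, 41, 69, 94, 107, 116, 121, 123, 118, 107, 94, 93, 102, 110, 111, 99, 75, 42, 25, 19, 22]
192 [63, 36, 33, 32, 28, 41, 70, 99, 110, 107, 103, 114, 120, 119, 109, 85, 62, 66, 89, 110, 117, 103, 69, 32, 19, 24]
193 [37, 33, 30, 25, 34, 68, 98, 110, 101, 79, 78, 105, 120, 121, 112, 92, 69, 52, 57, 90, 115, 116, 85, 42, 21, 20]
194 [33, 33, 27, 23, 49, 91, 114, 106, 77, 49, 67, 104, 120, 122, 115, 105, 101, 79, 58, 77, 109, 115, 86, 43, 22, 21]
195 [33, 31, 26, 24, 57, 102, 117, 97, 57, 43, 81, 109, 121, 122, 116, 110, 109, 94, 74, 92, 114, 111, 79, 37, 20, 18]
196 [33, 28, 23, 25, 59, 103, 119, 97, 58, 48, 81, 106, 119, 122, 119, 112, 107, 99, 93, 107, 116, 98, 62, 31, 21, 21]
197 [31, 25, 23, 23, 55, 100, 119, 111, 85, 58, 65, 96, 115, 121, 121, 113, 111, 113, 113, 114, 106, 78, 42, 23, 19, 20]
198 [31, 27, 22, 21, 43, 85, 115, 122, 110, 85, 73, 93, 114, 123, 121, 117, 116, 123, 120, 106, 82, 52, 29, 25, 24, 20]
199 [34, 29, 24, 23, 32, 60, 92, 114, 118, 108, 99, 109, 121, 126, 122, 120, 118, 115, 105, 81, 52, 30, 29, 34, 31, 23]
200 [34, 36, 31, 28, 27, 36, 61, 85, 100, 106, 111, 117, 122, 121, 114, 107, 98, 86, 70, 47, 28, 22, 30, 35, 29, 22]
[[213.8918377  195.6507782 ]
 [219.89210765 195.84578852]
 [207.89213378 195.45578627]]
```

View pics/n2.png

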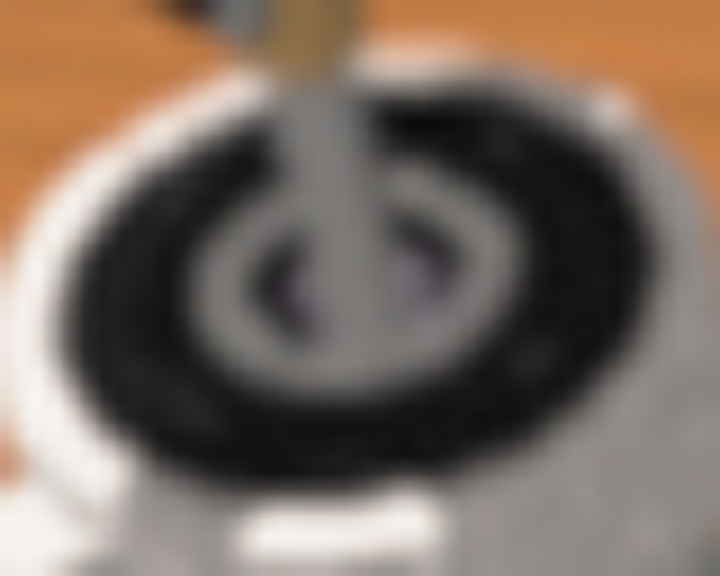

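Run:
```python
from h import *
for f in("pics/scene0.png","pics/m1.png","pics/n1.png"):
    im=cv2.imread(f)
    print(f,fitcirc("scene",im,.511,-.2,.13,.0275,1,False),fitcirc("scene",im,.511,-.2,.13,.048,-1,False))
im=cv2.imread("pics/n1.png").astype(float).mean(2)
# shaft edges over dark annulus rows 184-190
for v in range(183,191):
    r=im[v,200:226];print(v,r.round().astype(int).tolist(), end=' ')
    zz=np.linspace(.1,.2,500);A=proj("scene",np.c_[np.full(500,.5112),np.full(500,-.1993),zz]);print("axis u",A[np.argmin(abs(A[:,1]-v)),0].round(2))
```

```text
pics/scene0.png (array([ 0.5077, -0.202 ]), np.float64(-147.5)) (array([ 0.511 , -0.2007]), np.float64(-173.5))
pics/m1.png (array([ 0.5079, -0.202 ]), np.float64(-74.5)) (array([ 0.5113, -0.2008]), np.float64(-131.7))
pics/n1.png (array([ 0.5079, -0.2018]), np.float64(-77.0)) (array([ 0.5109, -0.2008]), np.float64(-129.7))
183 [126, 126, 128, 128, 129, 134, 140, 139, 128, 117, 112, 107, 109, 136, 171, 187, 188, 185, 174, 162, 148, 138, 138, 140, 139, 136] axis u 211.02
184 [128, 126, 129, 134, 149, 168, 191, 192, 167, 135, 118, 114, 112, 126, 143, 151, 151, 146, 133, 119, 113, 115, 124, 134, 137, 140] axis u 211.25
185 [131, 137, 150, 170, 193, 208, 210, 198, 165, 132, 122, 120, 114, 103, 88, 76, 73, 73, 63, 59, 61, 69, 85, 104, 121, 132] axis u 211.47
186 [143, 168, 196, 211, 211, 200, 169, 136, 111, 110, 120, 122, 117, 102, 69, 34, 21, 19, 18, 22, 26, 35, 44, 60, 82, 104] axis u 211.69
187 [173, 202, 223, 213, 172, 136, 99, 66, 61, 94, 118, 122, 119, 106, 76, 42, 23, 19, 19, 18, 22, 33, 33, 29, 41, 58] axis u 211.93
188 [212, 210, 195, 160, 108, 67, 46, 30, 42, 83, 111, 122, 121, 110, 85, 60, 51, 44, 31, 22, 25, 31, 31, 23, 22, 26] axis u 212.16
189 [218, 171, 120, 85, 54, 35, 28, 23, 36, 71, 107, 121, 122, 114, 98, 92, 98, 90, 67, 45, 31, 24, 23, 21, 21, 20] axis u 212.38
190 [174, 110, 61, 46, 40, 30, 27, 38, 59, 88, 110, 121, 121, 116, 106, 105, 116, 114, 101, 85, 66, 39, 25, 21, 21, 20] axis u 212.6
```

In the picture the stem axis and the lamp bore coincide to about 1–2 mm. The shaft sits at -0.55 to -0.7 px against its prediction, and the lamp rings show the same camera bias. The band is out of sight inside the ring, with no contact force. I'll do a last bench check, then hand in.

Run:
```python
from h import *
a=cv2.imread("pics/scene0.png")[165:250,310:445];b=cv2.imread("pics/n1.png")[165:250,310:445]
cv2.imwrite("pics/z.png",cv2.resize(np.vstack([a,b]),None,fx=3.5,fy=3.5))
s=ctrl.state();print(s["t"],s["tcp_pos"],abs(s["dq"]).max(),s["force"])
```

```text
16.9083 [ 0.51118489 -0.19931899  0.21801402] 0.07904026219323777 [ 0.78752688  0.31174307 -0.49949857]
```

View pics/z.png

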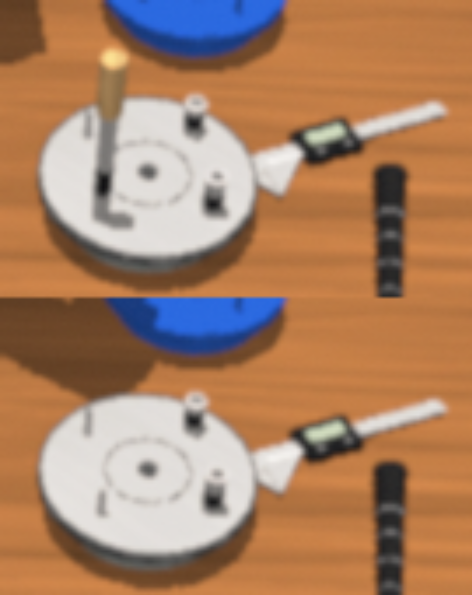

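The sleeves sit on their pins as before, the platter has not turned, and the caliper and club grip are unmoved.

```bash
python3 -c "
from cell import ctrl
print(ctrl.job_done())"
```

```text
the job is handed in; nothing more can be done
None
```

I gripped the stem by its dowel with the jaws radial to the platter and lifted it off its pin. I carried it over the lamp, lowered it through the bore and handed the job in at about 17 s, still holding it.

Last checks:
- **Height:** the grip point is at z = 0.218 m, so the middle of the band should be at about 105 mm. The grip height matched the pictures to about 1 mm, and the band is hidden inside the ring.
- **Upright and still:** the arm's tool points straight down, and the shaft matched a vertical line over its whole length before lowering. Joint speeds were below 0.1 deg/s.
- **Centred:** within about 1–2 mm in the bore.
- **No contact:** the force on the tool changed by less than 4 N on the way down and read about 1 N at the end, which is noise level.
- **Bench:** the sleeves, platter, caliper and club grip look unmoved against the first picture; I did not compare the other bystanders closely.

Two checks disagreed. The cameras differed by 2–3 mm on the lamp's position, and ring fits in one view differed by about 3 mm. I settled this by comparing the stem and lamp in the same picture. The top camera could not confirm the final pose because the arm blocks its view.

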